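Seat the sample carousel in its station

TASK

The grey sample carousel has been put down on its station with its three steel pins over the rim instead of in the slots. Without lifting or tipping it out, turn it (the upright post on it is there to push it round by) and press it down lightly at the middle so that the pins drop into the slots and it sits fully home and level; then leave it free. Do not lean hard on it, and leave the other things on the bench where they are.

Things in the scene. Friction and masses are not known exactly. Their poses are not given: they have to be found in the camera images.
- station: Fixed carousel station: round white plinth 200 mm across and 28 mm high carrying an upright metal cup wall (inner radius 66.5 mm, outer 80 mm, rim 54 mm above the bench), open at the top. Three radial slots are cut through the wall 120 degrees apart, at 0, +120 and -120 degrees about z from its x axis. Origin: centre of the underside, on the bench; z up.
- slot (a point): Outer end, at rim height, of the slot on the station's x axis, 80 mm from the axis. Each slot is 14 mm wide, open at the top and outside; its floor is 40 mm above the bench, 14 mm below the rim.
- cup_middle (a point): Station axis at rim height (54 mm). A fixed spindle here runs in a bore in the carousel and keeps it centred. Hidden under the carousel a stiff sliding pad bears its weight, so that it turns easily but does not sink by itself over the slots; the pad gives way under a further push of about 3 to 7 N on the carousel, and stays down.
- carousel: Loose sample carousel, 0.36 to 0.59 kg: grey disc of radius 63 mm, 24 mm thick, 1.5 mm of play on its spindle. Origin: centre of its underside; z up. At the start its pins are on the rim, 20 to 60 degrees of turn from the nearest slots, underside 45 mm above the bench (disc top 69 mm). Fully home the pins lie on the slot floors, underside 31 mm above the bench (disc top 55 mm).
- pin_tip (a point): Outer end of one of the carousel's three round steel pins, on its x axis. The pins are 10 mm thick (2 mm of play each side in a slot), stick out radially to 88 mm from the axis at 0, +120 and -120 degrees from the carousel's x axis, centre line 14 mm above the underside. Any pin fits any slot.
- post_top (a point): Centre of the top face of the upright steel post, 14 mm thick, 35 mm tall, that stands on the disc 45 mm from the axis along the carousel's x axis, over one pin; top 59 mm above the underside. Opposite it, 45 mm from the axis at 120 to 240 degrees, stand three fixed capped tubes 18 mm tall.
- boss_top (a point): Centre of the flat top face of the carousel's round black boss (32 mm across, 20 mm tall), on its axis, 44 mm above its underside: 89 mm above the bench at the start, 75 mm when home.
- pot: Bystander: capped specimen pot, 50 mm across, 50 mm tall, close to the station. Origin: centre of its underside.
- dish: Bystander: open white dish 50 x 80 mm, 20 mm tall, close to the station. Origin: centre of its underside.
- rack: Bystander: white rack 100 x 200 mm of capped tubes, 90 mm tall. Origin: centre of its underside.
- bottle: Bystander: white bottle, 70 mm across, 150 mm tall. Origin: centre of its underside.
- tip_box: Bystander: closed box 85 x 120 mm, 60 mm tall. Origin: centre of its underside.
- scanner: Bystander: hand scanner lying down, about 140 x 60 mm, 34 mm tall. Origin: below the middle of its handle.
Mind the look-alikes: they are no part of the job. Leave any pink look-alike of the carousel alone.

How it is judged:
At the end, for the whole second after the job is handed in: The carousel sits fully home in the cup, its pins within 2.5 mm of the slot floors, level within 2 degrees, centred within 4 mm, at rest and untouched by the robot (z of carousel in the frame of station between 0.027 and 0.0335 m and angle between the z axis of carousel and the z axis of station, either way round below 0.035 rad and horizontal distance between carousel and station below 0.004 m and linear speed of carousel below 0.01 m/s and contact force between each of the arm, the fingers and carousel below 0.1 N).
It fails at once if the carousel was lifted more than 12 mm off the rim (z of carousel in the frame of station above 0.057 m).
It fails at once if the carousel was tipped by more than 17 degrees (angle between carousel's own z axis and vertical above 0.3 rad).
It fails at once if the robot leaned on the carousel with more than 45 N (contact force between any of the fingers, the arm and carousel above 45 N).
It fails at once if a bystander was moved by more than 30 mm (distance of any of pot, dish, rack, bottle, tip_box, scanner from where it was at the start of the episode above 0.03 m).
It also fails if it takes over 42 s, if anything falls off the work surface, if the arm or the gripper's body presses on something with over 40 N, if the wrist force passes 120 N, or if a joint passes its speed limit or range.

ROBOT

A 6-joint arm with a two-finger parallel gripper is mounted at the origin on the work surface. World frame = base frame: x ahead of the robot, y to its left, z up, the work surface at z = 0. Lengths are in m, angles in rad, forces in N, time in s.
With the tool pointing down it reaches from about 0.325 to 0.925 m from the base axis. Payload 3.1 kg.
Tool frame: the origin (TCP) lies midway between the tips of the shut fingers; the grasp point (between the pads) lies 19 mm behind it; x points along the fingers, z is the direction in which the jaws open and shut, and the axes are right-handed (so a half turn about x gives the same grasp; the last joint's range is limited). The gripper opens to 85 mm and grips with 20 to 120 N. Pads are 22 mm wide; open, the fingers measure 114 mm over their backs; the gripper's body (76 mm by 85 mm) begins 54 mm behind the grasp point. The pads swing forward as they close: fully open they stand 13 mm farther back than shut.
Start: joints at [-1.443, 0.217, 1.613, -0, 1.311, -0.112], TCP at [0.148, -0.607, 0.205] pointing down, gripper open.
Joint ranges: [-2.75, 2.75], [-0.78, 2.1], [0.31, 2.55], [-1.13, 4.27], [0.13, 2.63], [-2.58, 2.58]. Speed limits (rad/s): [2.79, 2.79, 3.14, 3.14, 3.14, 3.14].

INTERFACE

Orientations are given as a unit quaternion [w, x, y, z].
In Python, from bench import * gives the robot as it stands.
- The arm moves only by the tool move_arm, never from a script. Its argument "moves" is text: rows parted by semicolons, each of 7 numbers parted by spaces: the shift along the world's x, y, z in units of 25 mm (1.0 is 25 mm), then the turn, a rotation vector about the world's x, y, z in units of 5 degrees (1.0 is 5 degrees), then the gripper command: -1 is shut, 1 is fully open, values between are in proportion. In form: dx dy dz rx ry rz hand; .... A call has 1 to 12 rows; each row shifts and turns the pose as measured when the row begins; what a row does not reach is not made up. A row lasts 1/8 s, in which the tool goes at most 62.5 mm and 10.7 degrees, less where a joint would pass 70% of its speed; a pose out of reach is approached as far as the arm can. A call is refused whole if a number of a shift passes 1 or a number of a turn 1, either way. A call with a gripper value outside its range is refused whole. The fingers move at their own pace and stop on an object; "force" is the grip in N (left out, the last holds). Time passes only in rows, so rows that do not move let the fingers close. It gives the time, the measured TCP pose, the force and the opening at its end, in the units of the state.
- observe(): the state, without advancing time (a new reading comes with each control period).
- grab_frame(name): name is "scene" or "top" or "wrist"; returns the picture (384x512x3 uint8, red, green, blue); there is no depth.
- calibration(name): a dict with "intrinsics" (3x3 intrinsics, pixels), "position" and "orientation" of the camera in the world. Camera axes: x right, y up, looking along -z (the intrinsics and any distortion apply to the point x, -y, -z); pixel columns grow to the right and rows downward; lengths in m; the calibration is good to about 2 mm. A picture is of the moment at which its call begins: read the wrist's pose just before it. calibration takes no time and is no camera call; for the wrist camera it gives the pose at the moment of the call.
- job_done(): hands the job in, once; it reports no verdict.
The state is a dict: "t": time; "joints": joint angles; "qvel": joint speeds; "tau": joint torques, N m; "tcp_pos": TCP position; "eef_rot": TCP orientation; "wrist_force": force on the tool from outside, world axes, zero at the start; "torque": the same for the moment, N m; "grip_width": opening from 0.0 (shut) to 1.0 (fully open).
Only numpy, scipy, OpenCV 4.12 (cv2) and the standard library are available. Lean on these libraries where they do the work, as an engineer would, in place of code of your own. Each camera call takes 0.05 s, during which the arm holds its last target. There are 200 camera calls.

## Working session

There is one attempt and no reset: what is moved stays moved. The work goes in short steps, Python scripts to look and compute and a tool call to move; the robot and the scene stay as the last step left them, time stands still between calls to the robot, and variables do not carry over. Pictures are saved under pics/ and viewed, about 8 in all and at most 12, crops included, and the job is handed in when it is done.

Besides the shell and the picture viewer there is one more tool, called after "Call:" as name(argument=value, ...) on one line, values as JSON. move_arm: Moves the arm, as the interface text tells. Its arguments: {"type":"object","properties":{"moves":{"type":"string"},"force":{"type":"number"}},"required":["moves"]}

```bash
mkdir -p pics; python3 - <<'E'
from bench import *
import cv2
for n in ("top","scene"):
    cv2.imwrite(f"pics/{n}0.png",grab_frame(n)[:,:,::-1]); c=calibration(n); print(n,c)
print(observe())
E
```

```text
top {'intrinsics': array([[370.61951335,   0.        , 254.25099943],
       [  0.        , 370.61951335, 196.58285732],
       [  0.        ,   0.        ,   1.        ]]), 'position': array([ 0.34518684, -0.01458347,  1.1923959 ]), 'orientation': array([-0.69728951, -0.05757546,  0.04816407,  0.71284825])}
scene {'intrinsics': array([[361.22536718,   0.        , 259.3453311 ],
       [  0.        , 361.22536718, 189.26063055],
       [  0.        ,   0.        ,   1.        ]]), 'position': array([ 1.06385395, -0.40296996,  1.04448388]), 'orientation': array([0.85538472, 0.2664919 , 0.13780007, 0.42226791])}
{'t': 0.1, 'joints': array([-1.44321036e+00,  2.17673632e-01,  1.61481320e+00, -3.89950516e-07,
        1.31129406e+00, -1.12213783e-01]), 'qvel': array([ 5.56923450e-05, -4.10964176e-04, -3.06408695e-03, -2.31996949e-03,
        2.73370749e-04, -5.15604899e-04]), 'tau': array([-6.86439671e-05, -3.98074043e+01, -3.04969990e+01, -1.62747078e-04,
        4.20552213e-03,  1.21350801e-06]), 'tcp_pos': array([ 0.14835255, -0.60630927,  0.20408142]), 'eef_rot': array([ 0.55566506,  0.43714636,  0.55676774, -0.43606087]), 'wrist_force': array([-0.51120792, -0.08973052,  0.61134119]), 'torque': array([-0.03177299,  0.0143367 ,  0.01532917]), 'grip_width': 1.0040336003743746}
```

View pics/top0.png

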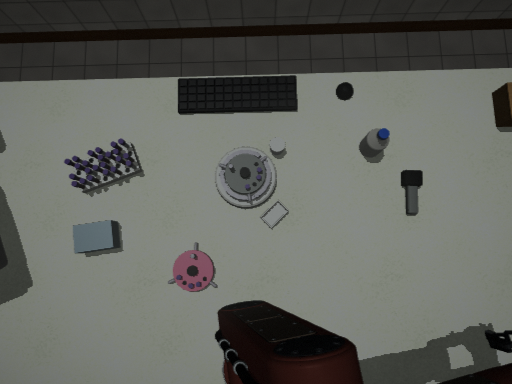

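View pics/scene0.png

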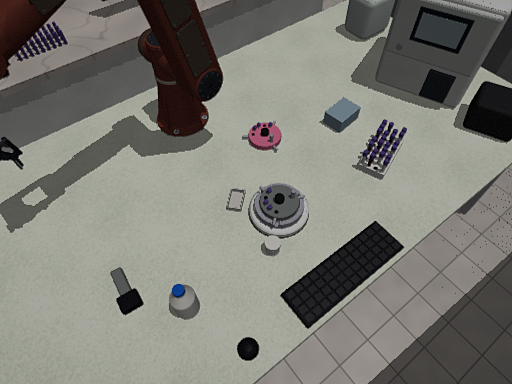

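The top view shows the grey carousel on the white station at (246,175). The pink look-alike, with no station, is at (193,270) and stays untouched. The pot is at (278,146) and the dish at (275,214). I'll confirm with one enlarged crop.

```bash
cat > h.py <<'E'
from bench import *
import cv2, numpy as np
from scipy.spatial.transform import Rotation as R
def rot(q): return R.from_quat([q[1],q[2],q[3],q[0]])
def ray(c,uv,z):
    K=c["intrinsics"]; d=np.array([(uv[0]-K[0,2])/K[0,0],-(uv[1]-K[1,2])/K[1,1],-1.])
    d=rot(c["orientation"]).apply(d); p=np.array(c["position"]); return p+d*(z-p[2])/d[2]
def pix(c,P):
    q=rot(c["orientation"]).inv().apply(np.array(P)-c["position"]); K=c["intrinsics"]
    return K[0,2]-K[0,0]*q[0]/q[2], K[1,2]+K[1,1]*q[1]/q[2]
E
python3 - <<'E'
from h import *
a=cv2.imread("pics/top0.png")[135:225,205:300]; b=cv2.imread("pics/scene0.png")[170:260,225:320]
im=np.hstack([cv2.resize(x,None,fx=4,fy=6.0 if 0 else 4,interpolation=cv2.INTER_CUBIC) for x in (a,b)])
cv2.imwrite("pics/crop.png",cv2.convertScaleAbs(im,alpha=1.4))
c=calibration("top")
print("boss",ray(c,(245.5,173),.089)); print("post",ray(c,(228,168),.104),ray(c,(278,146),.05),ray(c,(275,214),.02))
E
```

```text
boss [0.5848842 0.0234823 0.089    ]
post [0.59825551 0.07535267 0.104     ] [ 0.67851017 -0.08006392  0.05      ] [ 0.4647401  -0.06547857  0.02      ]
```

View pics/crop.png

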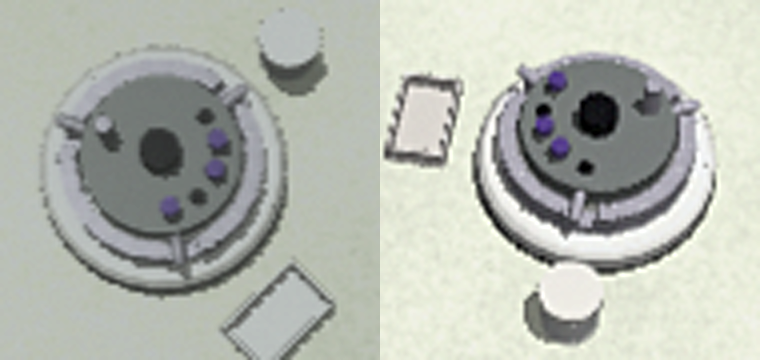

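Confirmed: the grey carousel is on the station, its post is at about (231,166) and its boss at (245,172.5). The slots don't resolve here, so I'll move the wrist camera over it.

Call:
move_arm(moves="0.6 0.9 0.4 0 0 0 0; 0.6 0.9 0.4 0 0 0 0; 0.6 0.9 0.4 0 0 0 0; 0.6 0.9 0.4 0 0 0 0; 0.6 0.9 0.4 0 0 0 0; 0.6 0.9 0.4 0 0 0 0; 0.6 0.9 0.4 0 0 0 0; 0.6 0.9 0.4 0 0 0 0; 0.6 0.9 0.4 0 0 0 0; 0.6 0.9 0.4 0 0 0 0; 0.6 0.9 0.4 0 0 0 0; 0.6 0.9 0.4 0 0 0 0")

```text
t: 1.6
tcp_pos: [0.3299, -0.3228, 0.3178]
eef_rot: [0.55, 0.442, 0.561, -0.434]
wrist_force: [0.8, 0.6, -0.0]
grip_width: 0.501
```

```bash
python3 - <<'E'
from h import *
o=observe(); print(o["t"],o["tcp_pos"],o["joints"],o["grip_width"]); r=rot(o["eef_rot"]).as_matrix(); print(r)
c=calibration("wrist"); print(c); print(rot(c["orientation"]).as_matrix())
t=calibration("top"); b=ray(t,(245,172.5),.089); p=ray(t,(230.7,166),.104); print(b,p,np.degrees(np.arctan2(*(p-b)[[1,0]])),np.hypot(*(p-b)[:2]))
E
```

```text
1.6 [ 0.32988359 -0.32281611  0.31783163] [-0.93169597 -0.20354156  1.82803767  0.00673383  1.53482544  0.40314082] 0.5005338132877655
[[-5.17227795e-03  9.72358997e-01  2.33433562e-01]
 [ 1.82419928e-02  2.33489587e-01 -9.72188172e-01]
 [-9.99820222e-01 -7.70134097e-04 -1.89454389e-02]]
{'intrinsics': array([[311.01524112,   0.        , 252.45255317],
       [  0.        , 311.01524112, 189.82151851],
       [  0.        ,   0.        ,   1.        ]]), 'position': array([ 0.3960699 , -0.31039603,  0.48643364]), 'orientation': array([ 0.77894273, -0.10058487,  0.08997785, -0.61240093])}
[[ 0.23373818  0.93594968  0.26337171]
 [-0.97215132  0.22969558  0.04649467]
 [-0.01697865 -0.26690474  0.96357334]]
[0.58647385 0.02497652 0.089     ] [0.60421779 0.06715306 0.104     ] 67.1831945752981 0.04575705610733411
```

Call:
move_arm(moves="0.6 1 -0.1 0 0 0 0; 0.6 1 -0.1 0 0 0 0; 0.6 1 -0.1 0 0 0 0; 0.6 1 -0.1 0 0 0 0; 0.6 1 -0.1 0 0 0 0; 0.6 1 -0.1 0 0 0 0; 0.6 1 -0.1 0 0 0 0; 0.6 1 -0.1 0 0 0 0; 0.6 1 -0.1 0 0 0 0; 0.6 1 -0.1 0 0 0 0; 0.6 1 -0.1 0 0 0 0; 0.6 1 -0.1 0 0 0 0")

```text
t: 3.1
tcp_pos: [0.5115, -0.0107, 0.2818]
eef_rot: [0.547, 0.441, 0.563, -0.435]
wrist_force: [0.6, -0.8, -0.2]
grip_width: 0.498
```

Call:
move_arm(moves="0.5 0.8 -0.1 0 0 0 0; 0.5 0.8 -0.1 0 0 0 0; 0 0 0 0 0 0 0")

```text
t: 3.48
tcp_pos: [0.5362, 0.0324, 0.2741]
eef_rot: [0.547, 0.439, 0.565, -0.435]
wrist_force: [0.2, -0.6, 0.4]
grip_width: 0.503
```

```bash
python3 - <<'E'
from h import *
o=observe(); print(o["t"],o["tcp_pos"])
c=calibration("wrist"); print(c["position"],c["orientation"]); im=grab_frame("wrist")[:,:,::-1]
cv2.imwrite("pics/w1.png",im)
P=[.5865,.025,.054]; print(pix(c,P))
# rectified top-down metric view of rim plane, 0.4mm/px, x up, y left
n=600;s=.0004;pts=np.float32([[0,0],[n,0],[n,n],[0,n]]); src=np.float32([pix(c,[P[0]+(n/2-v)*s,P[1]+(n/2-u)*s,.054]) for u,v in pts])
cv2.imwrite("pics/w1r.png",cv2.convertScaleAbs(cv2.warpPerspective(im,cv2.getPerspectiveTransform(src,pts),(n,n),flags=cv2.INTER_CUBIC),alpha=1.4))
E
```

```text
3.475 [0.53623457 0.03238481 0.27413956]
[0.60429073 0.04454367 0.44199895] [ 0.77937482 -0.10318087  0.09510861 -0.61064142]
(np.float64(271.69257111223766), np.float64(118.8752074756283))
```

View pics/w1r.png

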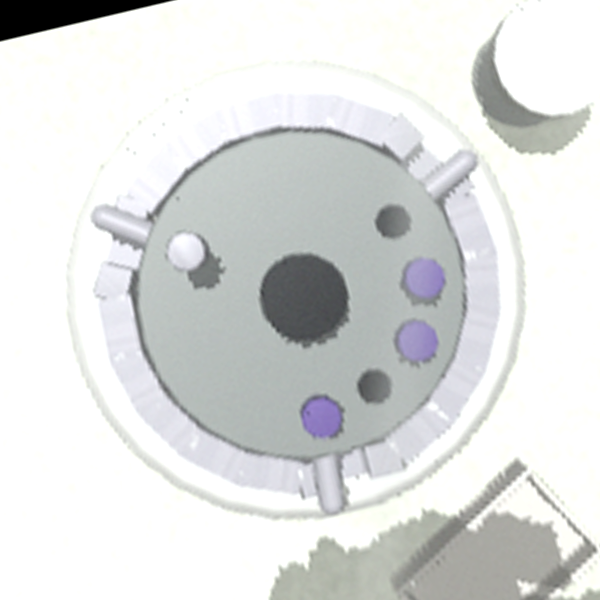

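```bash
python3 - <<'E'
from h import *
im=cv2.imread("pics/w1.png")[20:215,165:385].astype(float)
im=np.clip((im-90)*1.6,0,255).astype(np.uint8)
cv2.imwrite("pics/w1z.png",cv2.resize(im,None,fx=3,fy=3,interpolation=cv2.INTER_CUBIC))
E
```

```text
(no output)
```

View pics/w1z.png

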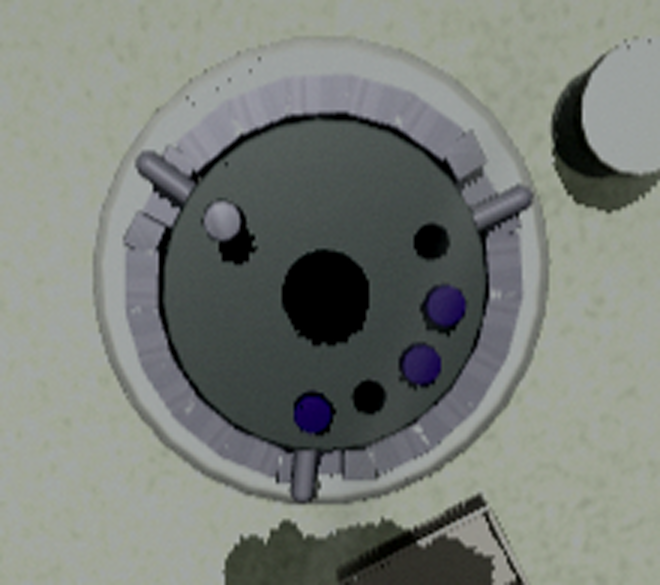

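```bash
python3 - <<'E'
from h import *
im=cv2.imread("pics/w1.png")
f=lambda v,u:cv2.resize(np.clip((im[v-22:v+22,u-22:u+22].astype(float)-60)*1.3,0,255).astype(np.uint8),None,fx=9,fy=9,interpolation=cv2.INTER_NEAREST)
cv2.imwrite("pics/z2.png",np.hstack([f(88,218),f(80,328)]))
E
```

```text
(no output)
```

View pics/z2.png

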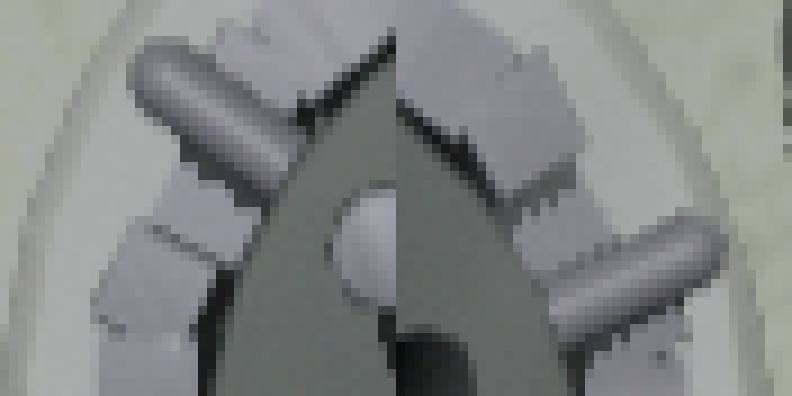

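The enlarged crop shows the left pin, with a gap and then a proud block on its counter-clockwise side. I can't yet tell which of these is the slot floor, so I'll take one closer, slanted look.

Call:
move_arm(moves="-0.6 0.2 -1 0 0 0 0; -0.6 0.2 -1 0 0 0 0; -0.6 0.2 -1 0 0 0 0; -0.6 0.2 -1 0 0 0 0; 0 0 -0.6 0 0 0 0; 0 0 0 0 0 0 0")

```text
t: 4.28
tcp_pos: [0.4729, 0.047, 0.1571]
eef_rot: [0.547, 0.44, 0.563, -0.437]
wrist_force: [-0.3, -0.1, -0.2]
grip_width: 0.497
```

```bash
python3 - <<'E'
from h import *
o=observe(); print(o["t"],o["tcp_pos"])
c=calibration("wrist"); print(c["position"],c["orientation"]); im=grab_frame("wrist")[:,:,::-1]
cv2.imwrite("pics/w2.png",im); np.save("w2c.npy",c,allow_pickle=True)
P=np.array([.5865,.025,.054])
print(pix(c,P))
cv2.imwrite("pics/w2z.png",cv2.resize(np.clip((im[:260,90:410].astype(float)-50)*1.4,0,255).astype(np.uint8),None,fx=2.3,fy=2.3,interpolation=cv2.INTER_CUBIC))
E
```

```text
4.275 [0.47292279 0.04704667 0.15708253]
[0.54079953 0.05950989 0.32501033] [ 0.77758092 -0.10398486  0.09355585 -0.61302721]
(np.float64(313.52414401946925), np.float64(53.020877471634236))
```

View pics/w2z.png

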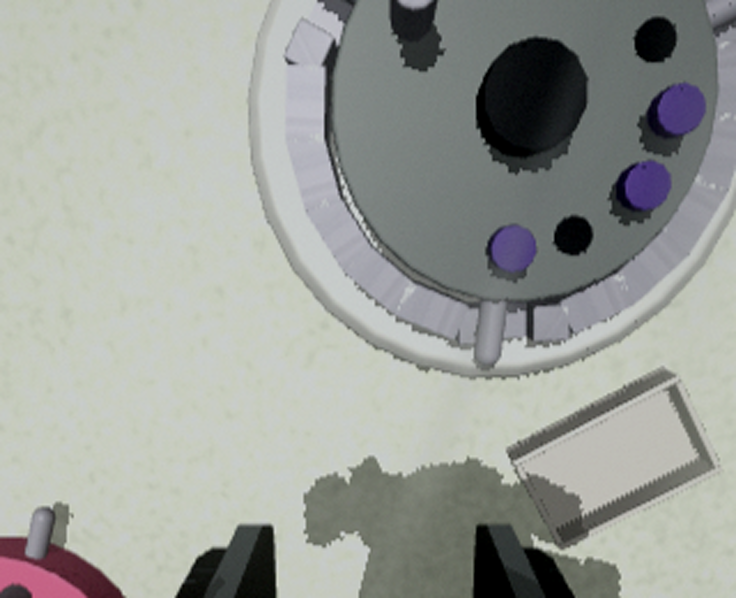

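```bash
python3 - <<'E'
from h import *
im=cv2.imread("pics/w2.png")
f=lambda v,u:cv2.resize(np.clip((im[v-20:v+20,u-32:u+32].astype(float)-50)*1.4,0,255).astype(np.uint8),None,fx=11,fy=11,interpolation=cv2.INTER_NEAREST)
cv2.imwrite("pics/z3.png",f(140,308))
c=np.load("w2c.npy",allow_pickle=True).item()
C=np.array([.5865,.025])
for n,u,v,z in [("pintip",487,362,.059),("pinroot",492,305,.059),("blockL",530,322,.054),("blockR",570,322,.054),("leftedge",462,335,.054),("post",0,0,0)]:
    p=ray(c,(90+u/2.3,v/2.3),z)[:2]-C; print(n,p,np.hypot(*p),np.degrees(np.arctan2(p[1],p[0]))%360)
E
```

```text
pintip [-0.08295814 -0.01306823] 0.08398114214841212 188.9521207052293
pinroot [-0.06221301 -0.00907505] 0.0628714137220832 188.29923794549583
blockL [-0.06528356 -0.02546778] 0.07007532608516427 201.31126475964382
blockR [-0.06180002 -0.04000306] 0.07361716519269884 212.91492261839642
leftedge [-0.07593829 -0.00198181] 0.07596414303757594 181.49494875514944
post [0.0054807 0.2084581] 0.20853013164231576 88.49394743980439
```

View pics/z3.png

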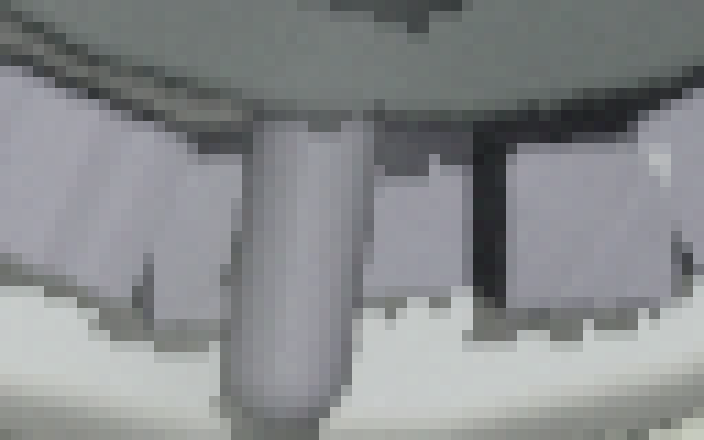

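The slot floors are the recessed patches immediately counter-clockwise of each pin. The block's vertical face at zoom (490,220) shows it standing proud. Pins measure about 188.5° and slots about 196–197°, so roughly +8° of turn. That disagrees with the stated minimum of 20°, but the pictures are clear. I'll grip the post lightly, turn it and check.

Call:
move_arm(moves="0.435 0.066 0 0 0 1 0; 0.435 0.066 0 0 0 1 0; 0.435 0.066 0 0 0 1 0; 0.435 0.066 0 0 0 1 0; 0.435 0.066 0 0 0 1 0; 0.435 0.066 0 0 0 1 0; 0.435 0.066 0 0 0 1 0; 0.435 0.066 0 0 0 1 0; 0.435 0.066 0 0 0 1 0; 0.435 0.066 0 0 0 1 0; 0.435 0.066 0 0 0 1 0; 0.435 0.066 0 0 0 0.7 0")

```text
t: 5.82
tcp_pos: [0.6295, 0.062, 0.178]
eef_rot: [0.703, 0.105, 0.696, -0.097]
wrist_force: [-0.2, -0.8, -0.0]
grip_width: 0.499
```

```bash
python3 - <<'E'
from h import *
o=observe(); print(o["t"],o["tcp_pos"],o["joints"]); print(rot(o["eef_rot"]).as_matrix())
c=calibration("wrist"); im=grab_frame("wrist")[:,:,::-1]; cv2.imwrite("pics/w3.png",im); np.save("w3c.npy",c,allow_pickle=True)
print(pix(c,[.6034,.0667,.104]),pix(c,o["tcp_pos"]),pix(c,[.5865,.025,.089]))
E
```

```text
5.825 [0.62945357 0.06201998 0.17796196] [-0.01763553  0.24753374  1.62939165  0.0099056   1.25367839  0.26630952]
[[ 0.01116696  0.28299216  0.95905721]
 [ 0.00921604  0.95904715 -0.2830965 ]
 [-0.99989518  0.01200004  0.00810158]]
(np.float64(219.04564957391045), np.float64(193.94621153210613)) (np.float64(252.1021223179858), np.float64(223.29061601907605)) (np.float64(217.08066025108332), np.float64(237.6448725166943))
```

View pics/w3.png

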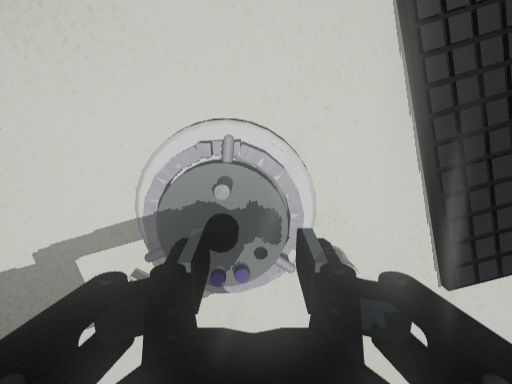

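```bash
cat >> h.py <<'E'
def ellipse(mask,near):
    cs=cv2.findContours(mask.astype(np.uint8),cv2.RETR_EXTERNAL,cv2.CHAIN_APPROX_NONE)[0]
    cs=[x for x in cs if len(x)>20]; c=min(cs,key=lambda x:np.hypot(*(x[:,0].mean(0)-near))); return cv2.fitEllipse(c)
E
python3 - <<'E'
from h import *
im=cv2.imread("pics/w3.png"); c=np.load("w3c.npy",allow_pickle=True).item()
K=im[170:265,185:265]; cv2.imwrite("pics/z4.png",cv2.resize(np.clip(K.astype(float)*1.8,0,255).astype(np.uint8),None,fx=6,fy=6,interpolation=cv2.INTER_NEAREST))
# disc outline at z=.069 : disc vs wall gap -> use w1 top-ish view for centre
w=cv2.imread("pics/w1.png"); g=cv2.cvtColor(w,cv2.COLOR_BGR2GRAY)
e=ellipse(g[:,:]<40,(272,118)); print("boss w1",e)
E
```

```text
boss w1 ((246.75521850585938, 342.122802734375), (105.29813385009766, 490.8859558105469), 90.73191833496094)
```

View pics/z4.png

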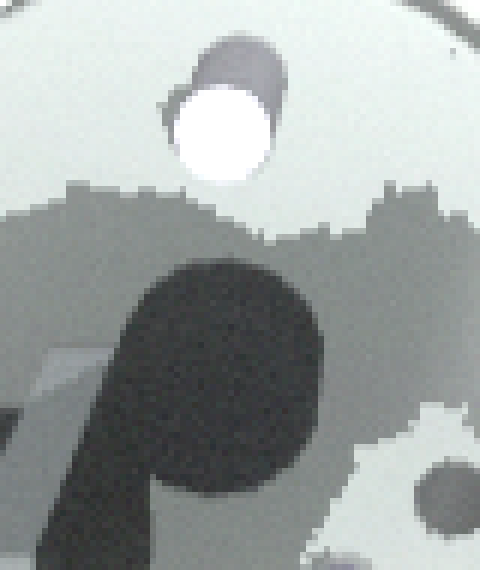

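Call:
move_arm(moves="-0.5 0.12 -0.3 0 0 0 0; -0.44 0.12 -0.3 0 0 0 0; 0 0 -0.8 0 0 0 0; 0 0 0 0 0 0 0")

```text
t: 6.38
tcp_pos: [0.6053, 0.068, 0.1416]
eef_rot: [0.704, 0.105, 0.696, -0.098]
wrist_force: [-0.9, 0.0, -0.3]
grip_width: 0.503
```

Call:
move_arm(moves="0 0 -0.7 0 0 0 0; 0 0 -0.7 0 0 0 0; 0 0 -0.6 0 0 0 0; 0 0 -0.5 0 0 0 0; 0 0 0 0 0 0 0")

```text
t: 7.0
tcp_pos: [0.6044, 0.0678, 0.0732]
eef_rot: [0.703, 0.106, 0.696, -0.098]
wrist_force: [-0.1, 0.0, 0.5]
grip_width: 0.5
```

Call:
move_arm(moves="0 0 0 0 0 0 -0.5; 0 0 0 0 0 0 -0.55; 0 0 0 0 0 0 -0.6; 0 0 0 0 0 0 -0.65; 0 0 0 0 0 0 -0.7; 0 0 0 0 0 0 -0.75", force=20)

```text
t: 7.75
tcp_pos: [0.6064, 0.0679, 0.0756]
eef_rot: [0.705, 0.106, 0.695, -0.098]
wrist_force: [-0.4, -0.1, -0.3]
grip_width: 0.137
```

```bash
python3 - <<'E'
from h import *
o=observe(); print(o["t"],o["tcp_pos"],o["grip_width"],o["wrist_force"])
c=calibration("wrist"); im=grab_frame("wrist")[:,:,::-1]; cv2.imwrite("pics/w4.png",im); np.save("w4c.npy",c,allow_pickle=True)
cv2.imwrite("pics/w4z.png",cv2.resize(np.clip(im[20:260,100:400].astype(float)*1.5,0,255).astype(np.uint8),None,fx=2.5,fy=2.5,interpolation=cv2.INTER_CUBIC))
E
```

```text
7.75 [0.60637214 0.06785019 0.07557351] 0.1372171296028296 [-0.36435931 -0.06575358 -0.33499884]
```

View pics/w4z.png

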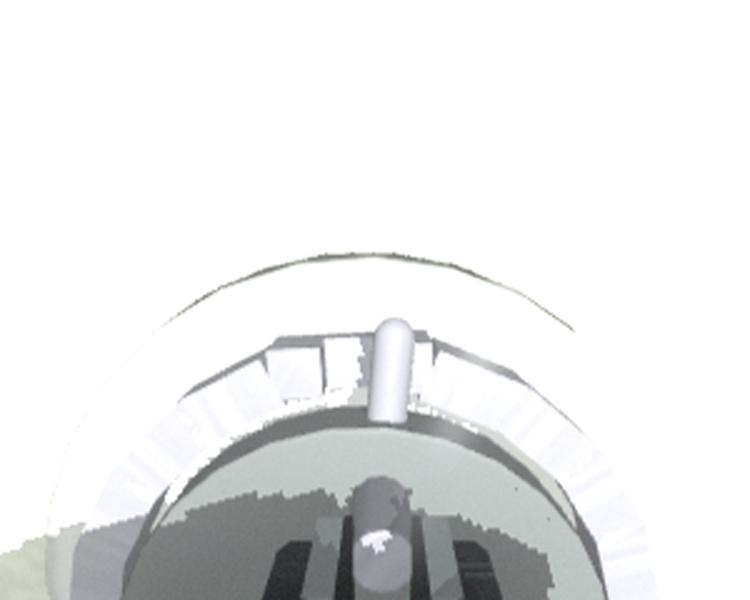

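The post at zoom (380,560) sits between the fingers, and the slot floor at (345,360) is about 11 mm counter-clockwise of the pin at (393,370), or about 8.3°. I'll turn it now.

Call:
move_arm(moves="-0.13 0.04 0 0 0 0 -0.75; -0.13 0.04 0 0 0 0 -0.75; 0 0 0 0 0 0 -0.75")

```text
t: 8.18
tcp_pos: [0.6019, 0.0691, 0.0761]
eef_rot: [0.707, 0.105, 0.693, -0.098]
wrist_force: [1.4, -0.6, -1.6]
grip_width: 0.135
```

```bash
python3 - <<'E'
from h import *
o=observe(); print(o["t"],o["tcp_pos"],o["grip_width"],o["wrist_force"])
c=calibration("wrist"); im=grab_frame("wrist")[:,:,::-1]; cv2.imwrite("pics/w5.png",im); np.save("w5c.npy",c,allow_pickle=True)
cv2.imwrite("pics/w5z.png",cv2.resize(np.clip(im[120:240,150:330].astype(float)*1.3-40,0,255).astype(np.uint8),None,fx=4,fy=4,interpolation=cv2.INTER_CUBIC))
E
```

```text
8.175 [0.60192756 0.06911835 0.07612005] 0.1345443082437783 [ 1.41229447 -0.64160653 -1.61323662]
```

View pics/w5z.png

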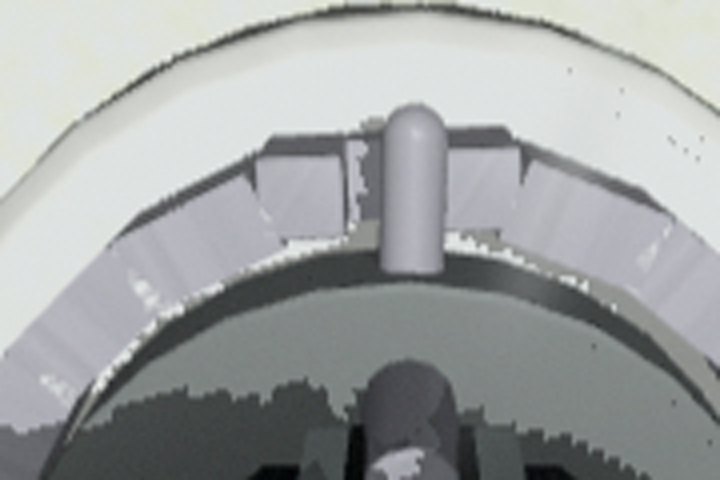

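The slot spans about 343–436 with its centre near 389, and the pin is at 414, so about 4 mm (3°) remains. I'll push a little more.

Call:
move_arm(moves="-0.1 0.03 0 0 0 0 -0.75; 0 0 0 0 0 0 -0.75; 0 0 0 0 0 0 -0.75")

```text
t: 8.6
tcp_pos: [0.6005, 0.0693, 0.0765]
eef_rot: [0.708, 0.105, 0.692, -0.098]
wrist_force: [2.9, -1.9, -2.4]
grip_width: 0.135
```

```bash
python3 - <<'E'
from h import *
o=observe(); print(o["t"],o["tcp_pos"],o["grip_width"],o["wrist_force"])
c=calibration("wrist"); im=grab_frame("wrist")[:,:,::-1]; cv2.imwrite("pics/w6.png",im)
cv2.imwrite("pics/w6z.png",cv2.resize(np.clip(im[130:210,180:310].astype(float)*1.3-40,0,255).astype(np.uint8),None,fx=6,fy=6,interpolation=cv2.INTER_CUBIC))
E
```

```text
8.6 [0.60050929 0.06925125 0.07649269] 0.13541950724539895 [ 2.89971574 -1.87458135 -2.42237371]
```

I'm out of viewable pictures, so I'll track pin against block numerically by template matching between frames, which needs no viewing.

Call:
move_arm(moves="-0.07 0.02 0 0 0 0 -0.75; 0 0 0 0 0 0 -0.75")

```text
t: 8.9
tcp_pos: [0.5991, 0.0699, 0.0768]
eef_rot: [0.708, 0.105, 0.691, -0.098]
wrist_force: [1.5, -0.6, -1.2]
grip_width: 0.135
```

```bash
cat > trk.py <<'E'
from h import *
ref=cv2.imread("pics/w5.png")
def find(im,x0,y0,x1,y1):
    T=ref[y0:y1,x0:x1]; R_=cv2.matchTemplate(im[y0-15:y1+15,x0-20:x1+20],T,cv2.TM_CCOEFF_NORMED); _,s,_,(x,y)=cv2.minMaxLoc(R_)
    def sub(a,i): 
        return i if i<1 or i>len(a)-2 else i+.5*(a[i-1]-a[i+1])/(a[i-1]-2*a[i]+a[i+1])
    return sub(R_[y],x)-20, sub(R_[:,x],y)-15, s
def report(im):
    b=find(im,205,148,236,182); r=find(im,281,148,312,195); p=find(im,247,145,262,172)
    print("blk",np.round(b,2),"right",np.round(r,2),"pin",np.round(p,2),"pin from slot centre px",round(414/4-389/4+p[0]-(b[0]+r[0])/2,2),"(1.55 px/mm)")
E
python3 - <<'E'
from trk import *
report(cv2.imread("pics/w5.png")); report(cv2.imread("pics/w6.png"))
o=observe(); print(o["t"],o["tcp_pos"],o["wrist_force"])
im=grab_frame("wrist")[:,:,::-1]; cv2.imwrite("pics/w7.png",im); report(im)
E
```

```text
blk [-0.08 -0.02  1.  ] right [0.01 0.02 1.  ] pin [-0.06 -0.04  1.  ] pin from slot centre px 6.23 (1.55 px/mm)
blk [ 2.2  -0.57  0.96] right [ 1.15 -0.83  0.97] pin [-0.82 -0.42  0.95] pin from slot centre px 3.76 (1.55 px/mm)
8.9 [0.59906996 0.06994293 0.07682417] [ 1.54021274 -0.61549171 -1.23115293]
blk [ 4.15 -0.18  0.95] right [ 4.25 -0.16  0.98] pin [-3.11  0.3   0.95] pin from slot centre px -1.06 (1.55 px/mm)
```

Call:
move_arm(moves="0 0 0 0 0 0 -0.5; 0 0 0 0 0 0 -0.3; 0 0 0 0 0 0 0")

```text
t: 9.32
tcp_pos: [0.5962, 0.071, 0.076]
eef_rot: [0.706, 0.105, 0.694, -0.098]
wrist_force: [0.7, -1.2, -0.8]
grip_width: 0.501
```

```bash
python3 - <<'E'
from trk import *
o=observe(); print(o["t"],o["tcp_pos"],o["wrist_force"])
im=grab_frame("wrist")[:,:,::-1]; cv2.imwrite("pics/w8.png",im); report(im)
g=cv2.cvtColor(im,cv2.COLOR_BGR2GRAY)
for v in (160,164,168,172): print(v,g[v,220:292].tolist())
E
```

```text
9.325 [0.59624283 0.07095428 0.07595039] [ 0.71682624 -1.21828692 -0.80939508]
blk [9.39 0.08 0.96] right [8.82 0.15 0.96] pin [ 2.13 -0.05  0.97] pin from slot centre px -0.72 (1.55 px/mm)
160 [103, 102, 106, 129, 151, 152, 153, 156, 158, 161, 162, 166, 168, 169, 170, 170, 174, 175, 175, 175, 175, 176, 175, 178, 165, 98, 118, 105, 119, 138, 149, 158, 161, 167, 171, 175, 177, 173, 169, 165, 159, 156, 144, 131, 117, 118, 110, 92, 144, 173, 174, 174, 175, 177, 178, 177, 176, 176, 177, 177, 179, 180, 180, 178, 179, 181, 181, 181, 181, 169, 129, 133]
164 [160, 129, 105, 120, 168, 171, 171, 172, 172, 173, 172, 173, 174, 174, 175, 178, 175, 174, 174, 175, 177, 177, 178, 178, 163, 111, 119, 109, 116, 134, 149, 157, 160, 166, 170, 175, 177, 174, 170, 165, 160, 155, 145, 130, 127, 118, 116, 90, 136, 170, 174, 174, 174, 173, 172, 173, 174, 175, 177, 176, 175, 174, 174, 176, 178, 179, 178, 179, 178, 167, 136, 172]
168 [173, 171, 170, 127, 160, 171, 171, 172, 169, 171, 171, 172, 173, 171, 170, 172, 171, 173, 173, 176, 173, 173, 175, 176, 170, 130, 111, 112, 112, 134, 145, 154, 160, 166, 169, 173, 175, 174, 170, 165, 161, 156, 147, 133, 112, 116, 114, 88, 118, 168, 172, 171, 171, 172, 172, 174, 175, 172, 170, 172, 174, 173, 175, 174, 175, 175, 176, 175, 176, 169, 174, 175]
172 [173, 174, 173, 173, 172, 170, 169, 169, 169, 173, 172, 170, 168, 169, 170, 170, 171, 170, 171, 171, 171, 172, 172, 172, 172, 156, 103, 114, 107, 129, 144, 153, 159, 165, 169, 173, 174, 172, 169, 165, 161, 156, 148, 133, 103, 114, 114, 92, 108, 158, 169, 171, 172, 173, 172, 169, 170, 170, 172, 172, 172, 172, 171, 172, 174, 172, 174, 184, 190, 172, 174, 175]
```

The pin now sits centred in the slot: slot edges at columns 244.5 and 267.8, pin 248–264. Next I'll raise, shut the fingers and go over the boss.

Call:
move_arm(moves="0 0 0.8 0 0 0 0; 0 0 0.8 0 0 0 0; 0 0 0.6 0 0 0 0; -0.1 -0.6 0 0 0 0 -1; -0.1 -0.6 0 0 0 0 -1; -0.1 -0.5 0 0 0 0 -1; 0 0 0 0 0 0 -1; 0 0 0 0 0 0 -1")

```text
t: 10.38
tcp_pos: [0.5871, 0.0244, 0.1344]
eef_rot: [0.705, 0.106, 0.694, -0.099]
wrist_force: [-0.5, -0.3, 0.2]
grip_width: 0.0
```

Position is good; I'll descend gently towards contact at 0.089.

Call:
move_arm(moves="0 0.03 -0.8 0 0 0 -1; 0 0.03 -0.5 0 0 0 -1; 0 0 -0.2 0 0 0 -1; 0 0 0 0 0 0 -1")

```text
t: 10.88
tcp_pos: [0.5854, 0.0272, 0.0919]
eef_rot: [0.704, 0.106, 0.696, -0.098]
wrist_force: [0.3, 0.9, 0.7]
grip_width: -0.001
```

Call:
move_arm(moves="0.05 0 -0.1 0 0 0 -1; 0 0 -0.1 0 0 0 -1; 0 0 -0.1 0 0 0 -1")

```text
t: 11.25
tcp_pos: [0.5879, 0.0274, 0.0852]
eef_rot: [0.705, 0.106, 0.695, -0.098]
wrist_force: [1.0, 0.1, 0.6]
grip_width: -0.001
```

Call:
move_arm(moves="0 0 -0.1 0 0 0 -1; 0 0 -0.1 0 0 0 -1; 0 0 -0.1 0 0 0 -1")

```text
t: 11.62
tcp_pos: [0.5883, 0.0272, 0.0777]
eef_rot: [0.705, 0.106, 0.694, -0.098]
wrist_force: [-0.2, 0.2, 0.7]
grip_width: 0.001
```

Call:
move_arm(moves="0 0 -0.08 0 0 0 -1; 0 0 -0.08 0 0 0 -1; 0 0 -0.05 0 0 0 -1")

```text
t: 12.0
tcp_pos: [0.5881, 0.0272, 0.0718]
eef_rot: [0.705, 0.106, 0.695, -0.098]
wrist_force: [0.0, 0.4, 0.6]
grip_width: -0.001
```

```bash
python3 - <<'E'
from h import *
o=observe(); print(o["t"],o["tcp_pos"],o["wrist_force"],o["tau"])
E
```

```text
12.0 [0.58814861 0.02719976 0.07182867] [0.0385029  0.37054708 0.60902843] [-3.92700545e-03 -3.83399034e+01 -2.64887094e+01  3.14636354e-02
 -4.66056727e-02  9.20302273e-05]
```

Call:
move_arm(moves="0 0 -0.06 0 0 0 -1; 0 0 -0.04 0 0 0 -1; 0 0 0 0 0 0 -1")

```text
t: 12.38
tcp_pos: [0.5881, 0.0272, 0.069]
eef_rot: [0.705, 0.106, 0.695, -0.098]
wrist_force: [0.1, -0.3, -0.0]
grip_width: -0.007
```

```bash
python3 - <<'E'
from h import *
o=observe(); print(o["t"],o["tcp_pos"],o["wrist_force"])
c=calibration("top"); t0=cv2.imread("pics/top0.png"); im=grab_frame("top")[:,:,::-1]; cv2.imwrite("pics/top1.png",im)
s=grab_frame("scene")[:,:,::-1]; cv2.imwrite("pics/scene1.png",s)
cw=calibration("wrist"); w=grab_frame("wrist")[:,:,::-1]; cv2.imwrite("pics/w9.png",w)
# post top in wrist picture: expected pixels for start height and home height
P=np.array([.588,.0265])+.045*np.array([np.cos(np.radians(76)),np.sin(np.radians(76))])
for h in (.104,.090): print(h,pix(cw,[*P,h]))
for h in (.059,.045): print("pintip",h,pix(cw,[.588+.088*np.cos(np.radians(76)),.0265+.088*np.sin(np.radians(76)),h]))
E
```

```text
12.375 [0.5880897  0.02724683 0.06904459] [ 0.05500223 -0.25852688 -0.01500134]
0.104 (np.float64(248.56684920149476), np.float64(156.66103694545734))
0.09 (np.float64(248.5388377879079), np.float64(152.2285010242313))
pintip 0.059 (np.float64(244.72737522404483), np.float64(64.98783311387534))
pintip 0.045 (np.float64(244.99061763004653), np.float64(68.18389876891358))
```

```bash
python3 - <<'E'
from h import *
w=cv2.imread("pics/w9.png"); g=cv2.cvtColor(w,cv2.COLOR_BGR2GRAY)
print(calibration("wrist")["position"])
print("cols at u=248, v=50..210:",g[50:212:2,248].tolist())
for v in (140,146,152,158,164): print(v,g[v,215:285:2].tolist())
# pin row profiles
for v in (75,85,95): print("pin",v,g[v,215:285:2].tolist())
E
```

```text
[0.60469232 0.08989042 0.23876128]
cols at u=248, v=50..210: [214, 214, 206, 201, 206, 210, 214, 202, 164, 177, 181, 188, 196, 196, 197, 196, 197, 197, 197, 196, 197, 198, 197, 198, 197, 197, 197, 195, 195, 195, 193, 139, 155, 161, 160, 160, 160, 159, 158, 159, 158, 157, 141, 103, 104, 107, 173, 189, 186, 186, 185, 184, 184, 183, 182, 183, 181, 180, 178, 176, 158, 148, 150, 150, 148, 148, 146, 147, 145, 146, 146, 145, 145, 144, 145, 79, 46, 41, 44, 38, 51]
140 [152, 153, 152, 153, 153, 154, 154, 155, 154, 154, 154, 155, 118, 95, 99, 101, 103, 115, 106, 107, 108, 109, 106, 141, 158, 158, 158, 158, 157, 159, 157, 158, 159, 159, 158]
146 [151, 152, 151, 152, 153, 153, 153, 153, 152, 120, 121, 90, 142, 180, 186, 185, 186, 189, 193, 197, 200, 200, 191, 146, 131, 157, 156, 157, 157, 157, 157, 156, 157, 155, 157]
152 [150, 150, 151, 152, 151, 152, 152, 151, 98, 98, 98, 175, 179, 176, 176, 177, 181, 186, 191, 192, 191, 190, 189, 188, 180, 133, 155, 156, 156, 156, 154, 156, 155, 154, 155]
158 [148, 148, 148, 148, 150, 150, 150, 97, 97, 95, 125, 170, 170, 171, 174, 180, 181, 183, 183, 182, 181, 181, 179, 179, 177, 115, 154, 154, 154, 153, 153, 154, 154, 154, 154]
164 [148, 148, 147, 148, 149, 148, 148, 134, 94, 95, 98, 110, 165, 174, 177, 179, 180, 179, 177, 177, 175, 176, 176, 172, 126, 152, 153, 152, 152, 153, 153, 153, 153, 152, 152]
pin 75 [214, 215, 215, 214, 215, 214, 215, 214, 216, 214, 214, 213, 136, 160, 172, 181, 203, 190, 174, 164, 147, 215, 215, 214, 215, 214, 214, 215, 215, 214, 215, 214, 214, 216, 215]
pin 85 [185, 188, 191, 191, 192, 195, 199, 197, 198, 201, 175, 137, 127, 156, 169, 179, 198, 192, 176, 165, 148, 201, 199, 120, 196, 198, 199, 200, 200, 201, 204, 202, 203, 204, 206]
pin 95 [185, 186, 187, 190, 187, 188, 191, 192, 194, 196, 190, 103, 115, 151, 167, 176, 192, 192, 176, 167, 153, 117, 129, 99, 194, 191, 193, 196, 194, 194, 195, 197, 196, 198, 199]
```

```bash
python3 - <<'E'
from h import *
c=calibration("wrist"); r=rot(c["orientation"]).inv()
d=lambda P:-r.apply(np.array(P)-c["position"])[2]
for h in (.104,.097,.090): print("post dia px",h,.014*311/d([.599,.0702,h]))
for h in (.059,.045): print("pin dia px",h,.010*311/d([.607,.105,h]))
g=cv2.cvtColor(cv2.imread("pics/w9.png"),cv2.COLOR_BGR2GRAY)
print(g[155,228:272].tolist()); print(g[78,230:264].tolist())
# same for earlier frame, known height, as control
g=cv2.cvtColor(cv2.imread("pics/w3.png"),cv2.COLOR_BGR2GRAY); c3=np.load("w3c.npy",allow_pickle=True).item()
r3=rot(c3["orientation"]).inv(); print("w3 expect",.014*311/-r3.apply(np.array([.605,.067,.104])-c3["position"])[2], g[192,208:236].tolist())
E
```

```text
post dia px 0.104 32.12664674570519
post dia px 0.097 30.598518383911426
post dia px 0.09 29.209162382512847
pin dia px 0.059 18.301923429825926
pin dia px 0.045 16.951537510889157
[149, 120, 119, 95, 97, 95, 98, 126, 170, 173, 175, 174, 172, 172, 172, 175, 176, 177, 179, 180, 183, 185, 186, 186, 187, 187, 185, 187, 185, 184, 184, 183, 183, 183, 182, 182, 177, 144, 144, 156, 154, 156, 154, 153]
[215, 215, 214, 214, 215, 215, 214, 212, 134, 133, 149, 158, 166, 171, 176, 180, 191, 202, 197, 191, 182, 174, 170, 165, 158, 147, 156, 215, 215, 215, 214, 214, 215, 214]
w3 expect 17.255276669361923 [130, 130, 128, 131, 128, 88, 153, 155, 152, 155, 157, 157, 161, 162, 164, 164, 164, 162, 161, 162, 161, 157, 98, 131, 132, 132, 131, 130]
```

Call:
move_arm(moves="0 0 -0.04 0 0 0 -1; 0 0 -0.04 0 0 0 -1")

```text
t: 12.78
tcp_pos: [0.5884, 0.0272, 0.0674]
eef_rot: [0.705, 0.106, 0.694, -0.098]
wrist_force: [0.4, -0.9, -0.0]
grip_width: 0.001
```

```bash
python3 - <<'E'
from h import *
o=observe(); print(o["t"],o["tcp_pos"],o["wrist_force"]); c=calibration("wrist"); 
print(rot(o["eef_rot"]).as_matrix()[:,0], pix(c,o["tcp_pos"]))
for z in (.089,.075): print(z,"boss far edge",pix(c,[.588+.016*.24,.0265+.016*.97,z]),"centre",pix(c,[.588,.0265,z]),"side",pix(c,[.588+.016*.97,.0265-.016*.24,z]))
w=grab_frame("wrist"); g=cv2.cvtColor(w,cv2.COLOR_RGB2GRAY); cv2.imwrite("pics/w10.png",w[:,:,::-1])
for v in range(196,250,6): print(v,g[v,190:310:4].tolist())
E
```

```text
12.775 [0.58842651 0.02720684 0.06735565] [ 0.37315469 -0.94220464 -0.00581264]
[ 0.01665552  0.00861637 -0.99982416] (np.float64(252.1296151363791), np.float64(223.2962175418862))
0.089 boss far edge (np.float64(250.78658675924106), np.float64(210.33651687351195)) centre (np.float64(252.25611352300663), np.float64(239.87929859570238)) side (np.float64(283.3458767264219), np.float64(238.3844451502217))
0.075 boss far edge (np.float64(250.56993496834454), np.float64(202.14060693267066)) centre (np.float64(251.92975233456536), np.float64(229.56821483144532)) side (np.float64(280.5909713656426), np.float64(228.19151966569885))
196 [142, 141, 141, 142, 141, 141, 143, 143, 141, 143, 145, 143, 144, 144, 145, 146, 146, 146, 144, 145, 144, 143, 143, 143, 144, 146, 145, 144, 145, 144]
202 [141, 140, 141, 141, 140, 140, 141, 141, 141, 143, 141, 142, 142, 111, 55, 47, 48, 53, 83, 143, 142, 142, 140, 144, 143, 142, 142, 143, 143, 143]
208 [140, 141, 140, 139, 139, 141, 142, 141, 140, 140, 142, 50, 44, 45, 46, 46, 42, 46, 52, 60, 71, 140, 140, 141, 142, 142, 142, 141, 143, 142]
214 [140, 140, 139, 139, 140, 139, 140, 140, 139, 139, 41, 41, 48, 57, 52, 51, 52, 56, 63, 73, 71, 71, 139, 139, 140, 141, 142, 143, 142, 142]
220 [138, 110, 88, 139, 109, 89, 139, 109, 136, 39, 43, 51, 51, 48, 50, 49, 50, 54, 63, 70, 71, 72, 55, 140, 140, 142, 140, 141, 141, 139]
226 [87, 89, 89, 89, 87, 86, 87, 85, 88, 45, 48, 49, 39, 58, 59, 42, 43, 64, 69, 75, 68, 61, 53, 140, 140, 138, 139, 139, 138, 139]
232 [87, 87, 85, 87, 86, 86, 85, 84, 73, 35, 37, 34, 63, 97, 96, 39, 41, 98, 97, 97, 54, 53, 49, 49, 87, 139, 110, 139, 138, 138]
238 [85, 85, 86, 87, 84, 83, 85, 86, 66, 34, 34, 40, 95, 94, 96, 39, 44, 94, 95, 96, 48, 43, 43, 40, 85, 86, 88, 88, 88, 138]
244 [83, 83, 85, 85, 84, 85, 85, 81, 51, 36, 32, 32, 80, 79, 96, 39, 46, 94, 93, 97, 43, 41, 38, 42, 86, 84, 85, 86, 87, 85]
```

The readings disagree: the TCP is below the home boss height with no force, while the boss looks undropped. I'll keep stepping down gently and watch the force.

Call:
move_arm(moves="0 0 -0.08 0 0 0 -1; 0 0 -0.08 0 0 0 -1")

```text
t: 13.08
tcp_pos: [0.5884, 0.0272, 0.0632]
eef_rot: [0.705, 0.106, 0.694, -0.098]
wrist_force: [-1.1, -0.2, 2.8]
grip_width: 0.0
```

```bash
python3 - <<'E'
from h import *
o=observe(); print(o["t"],o["tcp_pos"],o["wrist_force"]); c=calibration("wrist"); 
w=grab_frame("wrist"); g=cv2.cvtColor(w,cv2.COLOR_RGB2GRAY); cv2.imwrite("pics/w11.png",w[:,:,::-1])
print([g[v,248] for v in range(190,212)]); p0=cv2.imread("pics/w10.png")
def tm(x0,y0,x1,y1):
    R_=cv2.matchTemplate(w[y0-12:y1+12,x0-12:x1+12,::-1].copy(),p0[y0:y1,x0:x1],cv2.TM_CCOEFF_NORMED); m=cv2.minMaxLoc(R_); return np.array(m[3])-12,round(m[1],3)
print("post",tm(230,130,270,172),"pin",tm(233,62,262,112),"wall",tm(160,75,225,130),"bossedge",tm(232,192,272,208))
E
```

```text
13.075 [0.58844997 0.02718253 0.06316551] [-1.08227855 -0.19195457  2.78758923]
[np.uint8(147), np.uint8(146), np.uint8(145), np.uint8(146), np.uint8(145), np.uint8(146), np.uint8(145), np.uint8(144), np.uint8(145), np.uint8(144), np.uint8(145), np.uint8(144), np.uint8(126), np.uint8(76), np.uint8(47), np.uint8(47), np.uint8(44), np.uint8(46), np.uint8(46), np.uint8(45), np.uint8(44), np.uint8(44)]
post (array([0, 1]), 0.972) pin (array([ 0, -1]), 0.971) wall (array([-1,  0]), 0.98) bossedge (array([0, 2]), 0.994)
```

Contact at last, 2.8 N. I'll keep pressing gently.

Call:
move_arm(moves="0 0 -0.05 0 0 0 -1; 0 0 -0.05 0 0 0 -1")

```text
t: 13.38
tcp_pos: [0.5885, 0.0272, 0.0613]
eef_rot: [0.705, 0.106, 0.694, -0.098]
wrist_force: [-2.6, -0.1, 4.0]
grip_width: 0.001
```

Call:
move_arm(moves="0 0 -0.05 0 0 0 -1; 0 0 -0.05 0 0 0 -1")

```text
t: 13.62
tcp_pos: [0.5885, 0.0272, 0.0591]
eef_rot: [0.705, 0.105, 0.694, -0.098]
wrist_force: [-0.9, -1.2, 3.1]
grip_width: 0.001
```

Call:
move_arm(moves="0 0 -0.06 0 0 0 -1; 0 0 -0.06 0 0 0 -1; 0 0 -0.06 0 0 0 -1")

```text
t: 14.0
tcp_pos: [0.5885, 0.0272, 0.0544]
eef_rot: [0.705, 0.105, 0.694, -0.098]
wrist_force: [-1.9, -0.1, 3.3]
grip_width: 0.001
```

```bash
python3 - <<'E'
from h import *
o=observe(); print(o["t"],o["tcp_pos"],o["wrist_force"])
w=grab_frame("wrist"); cv2.imwrite("pics/w12.png",w[:,:,::-1]); p0=cv2.imread("pics/w11.png")
def tm(x0,y0,x1,y1):
    R_=cv2.matchTemplate(w[y0-12:y1+12,x0-12:x1+12,::-1].copy(),p0[y0:y1,x0:x1],cv2.TM_CCOEFF_NORMED); m=cv2.minMaxLoc(R_); return np.array(m[3])-12,round(m[1],3)
print("post",tm(230,130,270,172),"pin",tm(233,62,262,112),"wall",tm(160,75,225,130),"bossedge",tm(232,192,272,208))
E
```

```text
14.0 [0.58851308 0.0271774  0.05437359] [-1.89562051 -0.08911752  3.32508896]
post (array([0, 0]), 0.983) pin (array([0, 0]), 0.924) wall (array([-2,  0]), 0.95) bossedge (array([0, 0]), 0.998)
```

Boss, post and pin now stay fixed in the wrist image as the tool descends, so the carousel is sinking with it. Travel since contact is about 10 of 14 mm, so I'll continue.

Call:
move_arm(moves="0 0 -0.06 0 0 0 -1; 0 0 -0.06 0 0 0 -1; 0 0 -0.05 0 0 0 -1")

```text
t: 14.42
tcp_pos: [0.5885, 0.0272, 0.0496]
eef_rot: [0.705, 0.105, 0.694, -0.098]
wrist_force: [-2.4, 0.4, 3.2]
grip_width: -0.002
```

Call:
move_arm(moves="0 0 -0.05 0 0 0 -1; 0 0 0 0 0 0 -1")

```text
t: 14.68
tcp_pos: [0.5885, 0.0272, 0.0491]
eef_rot: [0.705, 0.105, 0.695, -0.098]
wrist_force: [-1.4, -0.1, 2.6]
grip_width: -0.001
```

Call:
move_arm(moves="0 0 -0.05 0 0 0 -1; 0 0 -0.05 0 0 0 -1")

```text
t: 14.92
tcp_pos: [0.5885, 0.0272, 0.049]
eef_rot: [0.704, 0.105, 0.695, -0.098]
wrist_force: [-5.4, 0.2, 11.5]
grip_width: 0.001
```

Call:
move_arm(moves="0 0 -0.06 0 0 0 -1; 0 0 -0.04 0 0 0 -1")

```text
t: 15.18
tcp_pos: [0.5885, 0.0272, 0.049]
eef_rot: [0.704, 0.105, 0.696, -0.098]
wrist_force: [-2.7, -0.6, 7.6]
grip_width: 0.002
```

It hit a firm stop at 0.049 with about 11 N, after roughly 14–15 mm of travel, so it should be home. I'll lift off and verify numerically.

Call:
move_arm(moves="0 0 0.4 0 0 0 -1; 0 0 0.8 0 0 0 -1; 0 0 1 0 0 0 -1; 0 0 1 0 0 0 -1; 0 0 1 0 0 0 -1; -0.6 0 1 0 0 0 -1; -0.6 0 1 0 0 0 -1; -0.6 -0.4 1 0 0 0 -1; -0.6 -0.6 0.6 0 0 0 -1; 0 0 0 0 0 0 -1")

```text
t: 16.42
tcp_pos: [0.5297, 0.0017, 0.2586]
eef_rot: [0.709, 0.105, 0.69, -0.097]
wrist_force: [-0.1, 0.4, 0.5]
grip_width: 0.001
```

```bash
python3 - <<'E'
from h import *
o=observe(); print(o["t"],o["tcp_pos"],o["wrist_force"])
for n in("wrist","scene","top"):
    c=calibration(n); w=grab_frame(n)[:,:,::-1].copy(); cv2.imwrite(f"pics/end_{n}.png",w)
    g=cv2.cvtColor(w,cv2.COLOR_BGR2GRAY)
    for z in (.089,.075):
        e=pix(c,[.588,.0265,z]); print(n,z,"boss pred",np.round(e,1), end=" ")
    m=(g<60).astype(np.uint8); _,L,S,Cn=cv2.connectedComponentsWithStats(m)
    k=[i for i in range(1,len(S)) if np.hypot(*(Cn[i]-e))<15 and S[i][4]>15]; print("dark blobs",[(S[i].tolist(),Cn[i].round(1).tolist()) for i in k])
    if n!="wrist":
        a=cv2.imread(f"pics/{n}0.png"); g0=cv2.cvtColor(a,cv2.COLOR_BGR2GRAY); m=(g0<60).astype(np.uint8); _,L,S,Cn=cv2.connectedComponentsWithStats(m)
        print("  before",[(S[i].tolist(),Cn[i].round(1).tolist()) for i in range(1,len(S)) if np.hypot(*(Cn[i]-e))<15 and S[i][4]>15])
        d=cv2.absdiff(a,w).max(2)
        for nm,P in dict(pot=[.6785,-.08,.05],dish=[.465,-.065,.02]).items():
            u,v=map(int,pix(c,P)); print("  diff",nm,d[v-12:v+12,u-12:u+12].mean().round(1))
E
```

```text
16.425 [0.52973121 0.00171434 0.25860312] [-0.07868949  0.38085894  0.54720298]
wrist 0.089 boss pred [293.7 131.7] wrist 0.075 boss pred [291.8 130.8] dark blobs [([277, 119, 9, 21, 44], [279.1, 128.9])]
scene 0.089 boss pred [279.4 196.4] scene 0.075 boss pred [279.3 198.8] dark blobs [([264, 191, 6, 6, 23], [267.0, 193.9]), ([287, 193, 6, 7, 21], [289.5, 196.3]), ([273, 195, 12, 12, 103], [278.5, 200.6]), ([263, 200, 6, 9, 32], [265.4, 204.1]), ([268, 208, 5, 6, 22], [270.1, 210.3])]
  before [([266, 188, 6, 7, 27], [268.4, 190.7]), ([273, 193, 12, 12, 108], [278.7, 198.5]), ([288, 192, 7, 7, 23], [291.0, 195.2]), ([263, 196, 5, 10, 37], [265.1, 200.4]), ([266, 205, 7, 6, 26], [269.0, 207.3])]
  diff pot 4.5
  diff dish 45.5
top 0.089 boss pred [244.5 172. ] top 0.075 boss pred [244.7 173. ] dark blobs []
  before [([229, 167, 6, 6, 23], [232.1, 169.5]), ([240, 167, 11, 13, 111], [244.9, 172.8])]
  diff pot 72.4
  diff dish 56.2
```

Travel at the boss was at least 14 mm: 2.8 N contact at 0.0632, firm stop at 0.049. In the scene view the boss centroid dropped 2.1 px against 2.4 px predicted for 14 mm. The arm is clear, so I'm handing in.

```bash
python3 -c "
from bench import *
print(job_done())"
```

```text
the job is handed in; nothing more can be done
None
```

I turned the grey carousel about 8° counter-clockwise by its post and pressed it down at the boss until it stopped. I then lifted the arm clear and handed in at about 16.6 s of the 42 s allowed. The hand-in gave no verdict.

**Checks that support it being home:**
- **Alignment:** before pressing, the pin by the post sat centred in its slot in the wrist image.
- **Travel:** the boss went down at least 14 mm, from first contact at a TCP height of 0.063 m to a firm stop at 0.049 m. The highest force I read was about 12 N.
- **Release:** after lifting off, the wrist force was about 0.

**Checks that disagreed or were incomplete:**
- **Starting offset:** the pins measured about 8° from the slots, but the task said 20 to 60°.
- **TCP height:** the reading at contact was about 25 mm below the expected boss height. I relied on force and on the travel from first contact instead.
- **Final drop in the scene view:** the boss moved 2.1 px, against 2.4 px expected for a full 14 mm, so it agrees only within that camera's resolution.
- **Level and the other two pins:** I did not check these directly. I inferred them from the full travel, because my 12 viewable pictures had run out.
- **Pot and dish:** the before-and-after picture comparison was inconclusive. The top view differed at both and the scene view at the dish, which I put down to the arm and its shadow. The gripper never went low near either.

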